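# Shut and lock the trial-lens case

## Task

Push the open lid of the aluminium trial-lens case fully shut, and only then push the blue catch lever on its front down past its dead point until it snaps into its locked position against the case. Do it by pushing only: do not lift, tip or shove the case away from its place, and leave the bottles, the jar and the other things around it as they stand.

Things in the scene. Friction and masses are not known exactly. Their poses are not given: they have to be found in the camera images.
- case: Loose aluminium trial-lens case, about 2.2 kg, kept in place by weight and friction, lid open. Tray 170 deep (own x) x 240 wide (own y) x 80 mm high; 100 mm high with the lid shut. Origin: centre of the underside; z up; own -x is the front with the catch, roughly facing the robot; the lid hinges on the rear (+x) upper edge.
- lid (a joint): Lid angle, rad: 0 = shut, grows as it opens upward (0.5 to 1.15 at the start, stop at 1.5); fully shut is below 0.04. Stiff hinge: it stays where left and takes 1 to 5 N of push near the front edge. Lid 170 x 240 mm, outer face 20 mm from the hinge line, square to the lid; shut, that face is level, 100 mm above the table.
- lid_hinge (a point): Middle of the lid's hinge line, at 85 mm along the case's +x and 80 mm above the table; the line runs along the case's y.
- lid_edge (a point): Middle of the lid's front edge on its outer (upper when shut) face, 170 mm from the hinge line; moves with the lid. A steel keeper 24 mm wide juts 20 mm forward of the edge below it.
- catch (a joint): Lever angle, rad: 0 = open, pointing forward (case's -x) and 35 degrees up; grows as it is pushed down; 0.61 = level; 2.0 = locked, hanging nearly straight down at the case's front (locked: above 1.85). Over-centre: springs back to 0 before the dead point at 1.05 (25 degrees below level), snaps to 2.0 beyond. Takes up to 8 N, 45 mm out from the pivot, less towards the dead point.
- catch_pivot (a point): Lever pivot: on the case's middle plane, 97 mm along its -x (12 mm before the front face), 72 mm above the table; axis along the case's y. A steel wire loop 36 mm wide stands upright on the lever beside it, top 117 mm above the table and 25 mm before the case while open; the lever draws it down over the lid's keeper.
- catch_tip (a point): Middle of the free end of the blue lever, on its upper face: 62 mm out from the pivot; the paddle is 40 mm wide and 8 mm thick over its outer 40 mm. Moves with the lever.
- drops_white: Bystander, loose, to be left alone: white eye-drop bottle with a green cap, 28 mm diameter, 70 mm tall, standing upright. Origin: under its middle, on the table.
- drops_amber: Bystander, loose, to be left alone: amber glass drop bottle with a white cap, 32 mm diameter, 75 mm tall, standing upright. Origin: under its middle, on the table.
- cotton_jar: Bystander, loose, to be left alone: round lidded steel jar, 72 mm diameter, 80 mm tall to the top of its knob, standing upright. Origin: under its middle, on the table.
- tissue_box: Bystander, loose, to be left alone: cardboard tissue box, 115 x 220 x 60 mm (own x, y, z). Origin: under its middle, on the table.
- mouse: Bystander, loose, to be left alone: black computer mouse, 105 x 60 x 34 mm (own x, y, z). Origin: under its middle, on the table.
- occluder: Bystander, loose, to be left alone: black eye occluder (paddle) lying flat: grip 150 x 18 mm along its x, 60 mm disc centred 100 mm along +x, 10 mm thick. Origin: under its middle, on the table.
- penlight: Bystander, loose, to be left alone: steel penlight lying flat along its x, about 135 mm long, 15 mm thick. Origin: under its middle, on the table.

How it is judged:
On the way, in this order (a step that is already met when the one before it is completed fails the run):
1. the lid is fully shut while the catch is still open (value of joint lid below 0.04 rad and value of joint catch below 1 rad), for 0.2 s.
2. the catch lever has snapped into lock with the lid shut (value of joint catch above 1.85 rad and value of joint lid below 0.04 rad), for 0.2 s.
At the end, for the whole second after the job is handed in: The lid is shut (below 0.04 rad), the catch lever locked (above 1.85 rad), the case upright, at rest and within 40 mm of where it stood, every bystander within 30 mm of where it stood and none of the bottles or the jar tipped (all of step 2 and distance of case from where it was at the start of the episode below 0.04 m and angle between case's own z axis and vertical below 0.05 rad and linear speed of case below 0.02 m/s and distance of each of drops_white, drops_amber, cotton_jar, tissue_box, mouse, occluder, penlight from where it was at the start of the episode below 0.03 m and angle between each of drops_white, drops_amber, cotton_jar's own z axis and vertical below 0.4 rad); the robot touches nothing.
It fails at once if the catch is pushed over its dead point while the lid is open (value of joint catch above 1.1 rad and value of joint lid above 0.1 rad).
It fails at once if the case is lifted, tipped or shoved more than 40 mm (height (world z) of case above 0.02 m or angle between case's own z axis and vertical above 0.2 rad or distance of case from where it was at the start of the episode above 0.04 m).
It fails at once if a bystander is moved more than 30 mm, lifted or tipped (distance of any of drops_white, drops_amber, cotton_jar, tissue_box, mouse, occluder, penlight from where it was at the start of the episode above 0.03 m or angle between any of drops_white, drops_amber, cotton_jar's own z axis and vertical above 0.4 rad).
It also fails if it takes over 42 s, if anything falls off the work surface, if the arm or the gripper's body presses on something with over 40 N, if the wrist force passes 120 N, or if a joint passes its speed limit or range.

## Robot

A 6-joint arm with a two-finger parallel gripper is mounted at the origin on the work surface. World frame = base frame: x ahead of the robot, y to its left, z up, the work surface at z = 0. Lengths are in m, angles in rad, forces in N, time in s.
With the tool pointing down it reaches from about 0.35 to 0.775 m from the base axis. Payload 5.5 kg.
Tool frame: the origin (TCP) lies midway between the tips of the shut fingers; the grasp point (between the pads) lies env.tcp_to_grasp behind it (env.tcp_to_grasp is the distance from the TCP to the grasp point, in m); z points along the fingers, y is the direction in which the jaws open and shut (so a half turn about z gives the same grasp; the last joint's range is limited). The gripper opens to 85 mm and grips with 20 to 120 N. Pads are 22 mm wide; open, the fingers measure 114 mm over their backs; the gripper's body (76 mm by 85 mm) begins 54 mm behind the grasp point. The pads swing forward as they close: fully open they stand 13 mm farther back than shut.
Start: joints at [1.055, 0.313, 0.046, 1.304, 0, 1.431], TCP at [0.211, 0.535, 0.231] pointing down, gripper open.
Joint ranges: [-2.76, 2.76], [-0.86, 1.69], [-1.03, 1.26], [-2.2, 2.34], [-1.47, 1.5], [-3.14, 3.14]. Speed limits (rad/s): [2.57, 2.57, 3.14, 3.14, 3.14, 3.14].

## Interface

Orientations are given as a unit quaternion [w, x, y, z].
In Python, from workcell import env gives the robot as it stands.
- The arm moves only by the shell command python3 -m handwheel 'ROWS' [OPENING] [FORCE]. ROWS is JSON, a list of rows, each an object of numbers: "dx", "dy", "dz": the shift along the tool's x, y, z normalised to -1 to 1, where 1 is 20 mm; "roll": the turn about the tool's z normalised to -1 to 1, where 1 is 6 degrees. In form: [{"dx": .., "dy": .., "dz": .., "roll": ..}, ...]. A call has 1 to 8 rows; each row shifts and turns the commanded pose from where the row before left it, along the tool's axes as they then stand; what a row does not reach is not made up. A row lasts 1/12 s, in which the tool goes at most 41.7 mm and 7.16 degrees, less where a joint would pass 70% of its speed; a pose out of reach is approached as far as the arm can. A call with a number of a shift or a turn outside -1 to 1 is refused whole. A call with a gripper value outside its range is refused whole. OPENING is the closure in counts, from 0 (fully open) to 255 (shut), set as the call begins (- or left out, the last holds). The fingers move at their own pace and stop on an object; FORCE is the grip in N (left out, the last holds). Time passes only in rows, so rows that do not move let the fingers close. It gives the time, the measured TCP pose, the force and the opening at its end, in the units of the state.
- env.get_state(): the state, without advancing time (a new reading comes with each control period).
- env.read_camera(name): name is "side" or "top" or "wrist"; returns the picture (420x560x3 uint8, blue, green, red); there is no depth.
- env.calibration(name): a dict with "fx", "fy", "cx", "cy" (pixels), "R" (3x3) and "t" (3): a world point X has camera coordinates R X + t. Camera axes: x right, y down, z forward; pixel columns grow to the right and rows downward; lengths in m; the calibration is good to about 2 mm. The wrist camera is an equidistant fisheye: a pixel r from the principal point sees the ray r / f radians off the axis. A picture is of the moment at which its call begins: read the wrist's pose just before it. calibration takes no time and is no camera call; for the wrist camera it gives the pose at the moment of the call.
- env.hand_in(): hands the job in, once; it reports no verdict.
The state is a dict: "clock": time; "joint_pos": joint angles; "qvel": joint speeds; "tau": joint torques, N m; "tcp_pos": TCP position; "orientation": TCP orientation; "wrist_force": force on the tool from outside, world axes, zero at the start; "ft_torque": the same for the moment, N m; "finger_gap": finger opening in m.
Only numpy, scipy, OpenCV 4.12 (cv2) and the standard library are available. Lean on these libraries where they do the work, as an engineer would, in place of code of your own. Each camera call takes 0.05 s, during which the arm holds its last target.

## Working session

There is one attempt and no reset: what is moved stays moved. The work goes in short steps, Python scripts to look and compute and a shell command to move; the robot and the scene stay as the last step left them, time stands still between calls to the robot, and variables do not carry over. Pictures are saved under pics/ and viewed, and the job is handed in when it is done.

```bash
mkdir -p pics
python3 - <<'E'
from workcell import env
import cv2,numpy as np
s=env.get_state();print({k:np.round(v,3).tolist() for k,v in s.items()},env.tcp_to_grasp)
for n in("side","top"):
    cv2.imwrite(f"pics/{n}0.png",env.read_camera(n));c=env.calibration(n);print(n,{k:np.round(v,3).tolist() for k,v in c.items()})
E
```

```text
{'clock': 0.0, 'joint_pos': [1.055, 0.314, 0.045, 1.304, -0.0, 1.431], 'qvel': [-0.001, -0.002, 0.0, 0.002, -0.0, -0.0], 'tau': [-0.0, -48.062, 29.854, 0.019, -0.0, 0.0], 'tcp_pos': [0.211, 0.534, 0.23], 'orientation': [-0.0, 0.187, 0.982, -0.001], 'wrist_force': [-0.278, 0.498, 0.646], 'ft_torque': [-0.037, 0.004, -0.032], 'finger_gap': 0.085} 0.0187
side {'fx': 444.971, 'fy': 444.971, 'cx': 271.847, 'cy': 210.466, 'R': [[0.806, -0.592, 0.013], [-0.375, -0.528, -0.762], [0.458, 0.61, -0.647]], 't': [-0.438, 0.27, 1.067]}
top {'fx': 508.109, 'fy': 508.109, 'cx': 280.29, 'cy': 212.455, 'R': [[-0.005, -1.0, 0.013], [-0.999, 0.004, -0.051], [0.051, -0.013, -0.999]], 't': [-0.041, 0.527, 1.543]}
```

```bash
ls
```

```text
pics
```

View pics/side0.png

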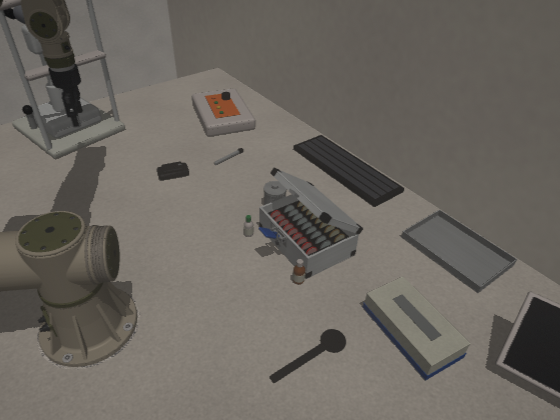

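View pics/top0.png

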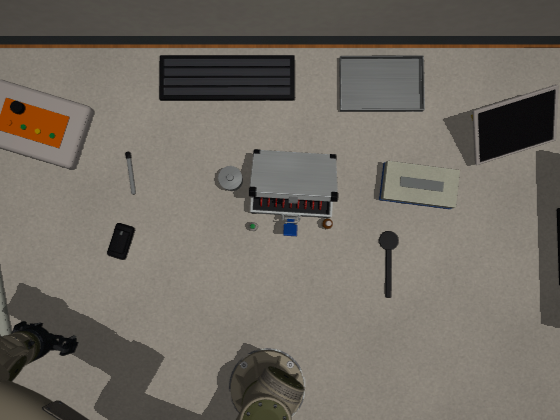

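Run:
```python
import cv2
a=cv2.imread("pics/top0.png")[140:245,205:350];cv2.imwrite("pics/topz.png",cv2.resize(a,None,fx=5.5,fy=5.5,interpolation=cv2.INTER_CUBIC))
a=cv2.imread("pics/side0.png")[160:290,230:370];cv2.imwrite("pics/sidez.png",cv2.resize(a,None,fx=4.5,fy=4.5,interpolation=cv2.INTER_CUBIC))
```

```text
(no output)
```

View pics/topz.png

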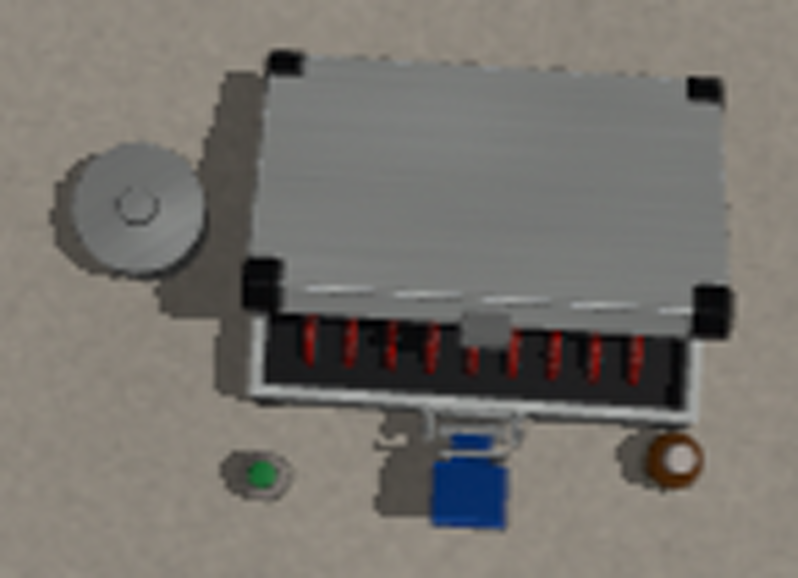

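View pics/sidez.png

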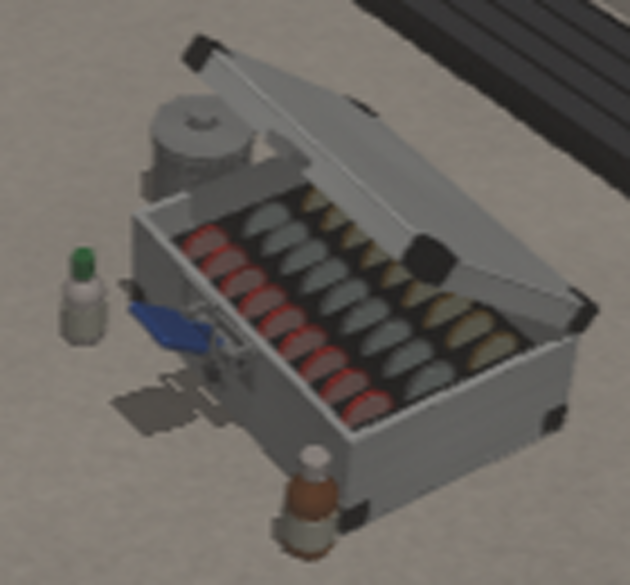

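```bash
cat > h.py <<'E'
from workcell import env
import numpy as np
def ray(n,u,v):
    c=env.calibration(n);R=np.array(c["R"]);t=np.array(c["t"])
    d=R.T@np.array([(u-c["cx"])/c["fx"],(v-c["cy"])/c["fy"],1]);return -R.T@t,d/np.linalg.norm(d)
def plane(n,u,v,z):
    o,d=ray(n,u,v);return o+d*(z-o[2])/d[2]
def tri(pt,ps):
    o1,d1=ray("top",*pt);o2,d2=ray("side",*ps)
    a=np.linalg.lstsq(np.c_[d1,-d2],o2-o1,rcond=None)[0];p,q=o1+a[0]*d1,o2+a[1]*d2
    return (p+q)/2,np.linalg.norm(p-q)
def proj(n,X):
    c=env.calibration(n);p=np.array(c["R"])@X+c["t"];return c["cx"]+c["fx"]*p[0]/p[2],c["cy"]+c["fy"]*p[1]/p[2]
T=lambda u,v:(205+(u+.5)/5.5-.5,140+(v+.5)/5.5-.5)
S=lambda u,v:(230+(u+.5)/4.5-.5,160+(v+.5)/4.5-.5)
E
python3 - <<'E'
from h import *
np.set_printoptions(precision=4,suppress=True)
fl=plane("top",*T(250,398),.08);fr=plane("top",*T(697,422),.08)
print("top FL FR",fl,fr,np.linalg.norm(fl-fr))
sl=plane("side",*S(135,212),.08);sr=plane("side",*S(352,437),.08);sb=plane("side",*S(578,338),.08)
print("side",sl,sr,sb,np.linalg.norm(sl-sr),np.linalg.norm(sb-sr))
print("tri FL",tri(T(250,398),S(135,212)),"FR",tri(T(697,422),S(352,437)))
print("lid L",tri(T(262,285),S(203,52)),"lid R",tri(T(712,310),S(430,257)))
print("tip",tri(T(432,526),S(132,306)), tri(T(506,528),S(180,350)))
for n,p,z in(("white",T(264,475),.07),("amber",T(682,458),.075),("jar",T(138,205),.08)): print(n,plane("top",*p,z))
a=(fl+fr+sl+sr)/4; y=(fl-fr+sl-sr)/2; yaw=np.arctan2(-y[0],y[1])
cx=np.array([np.cos(yaw),np.sin(yaw)]);c=a[:2]+.085*cx;print("yaw",yaw,"centre",c,"piv",c-.097*cx,"hinge",c+.085*cx)
E
```

```text
top FL FR [0.5257 0.0458 0.08  ] [ 0.5119 -0.1926  0.08  ] 0.23880174145877484
side [0.5287 0.0417 0.08  ] [ 0.5146 -0.1921  0.08  ] [ 0.6772 -0.208   0.08  ] 0.23426503325141118 0.1634093760223711
tri FL (array([0.5278, 0.0446, 0.0784]), np.float64(0.004772530465535534)) FR (array([ 0.5126, -0.1929,  0.0818]), np.float64(0.0018346297042884615))
lid L (array([0.5757, 0.0348, 0.1899]), np.float64(0.00046527955004407043)) lid R (array([ 0.5631, -0.1885,  0.1881]), np.float64(0.000644733378895281))
tip (array([ 0.4587, -0.0515,  0.1052]), np.float64(0.004138166982360948)) (array([ 0.4601, -0.0923,  0.1003]), np.float64(0.01046942987028874))
white [0.4849 0.0389 0.07  ]
amber [ 0.4929 -0.1849  0.075 ]
jar [0.6293 0.1055 0.08  ]
yaw -0.05895254801301094 centre [ 0.6051 -0.0793] piv [ 0.5083 -0.0736] hinge [ 0.6899 -0.0843]
```

```bash
python3 -m handwheel '[{"roll":-1,"dz":-0.5},{"roll":-1,"dz":-0.5},{"roll":-1},{"dx":0}]' 255 20; python3 -m handwheel '[{"dx":-0.6,"dy":-1},{"dx":-0.7,"dy":-1},{"dx":-0.7,"dy":-1},{"dx":-0.7,"dy":-1},{"dx":-0.7,"dy":-1},{"dx":-0.7,"dy":-1},{"dx":-0.7,"dy":-1},{"dx":-0.7,"dy":-1}]'; python3 -m handwheel '[{"dx":-0.7,"dy":-1},{"dx":-0.7,"dy":-1},{"dx":-0.7,"dy":-1},{"dx":-0.7,"dy":-1},{"dx":-0.7,"dy":-1},{"dx":-0.7,"dy":-1},{"dx":-0.7,"dy":-1},{"dx":-0.7,"dy":-1}]'; python3 -c "
from h import *
print(env.get_state())"
```

```text
{'clock': 0.1, 'joint_pos': array([1.05540430e+00, 3.13930273e-01, 4.50833276e-02, 1.30358159e+00,
       1.31211092e-05, 1.43120363e+00]), 'qvel': array([ 0.00063145, -0.00119107,  0.00164902, -0.00096649, -0.00125436,
       -0.00160148]), 'tau': array([ 2.27719371e-03, -4.81724489e+01,  2.99244547e+01,  1.27287424e-02,
       -1.10784531e-04, -2.44362457e-05]), 'tcp_pos': array([0.21081117, 0.53447654, 0.23049141]), 'orientation': array([-2.68728248e-04,  1.86795884e-01,  9.82398408e-01, -7.70620705e-04]), 'wrist_force': array([-0.83752035,  0.27676634, -0.78882374]), 'ft_torque': array([ 0.02326206, -0.01797646,  0.04573369]), 'finger_gap': 0.08538361008320752}invalid input at $[0]: expected keys dx, dy, dz, roll
invalid input at $[0]: expected keys dx, dy, dz, roll
invalid input at $[0]: expected keys dx, dy, dz, roll
```

All four keys are needed.

```bash
python3 -m handwheel '[{"dx":0,"dy":0,"dz":-0.5,"roll":-1},{"dx":0,"dy":0,"dz":-0.5,"roll":-1},{"dx":0,"dy":0,"dz":0,"roll":-1},{"dx":0,"dy":0,"dz":0,"roll":0}]' 255 20; python3 -m handwheel '[{"dx":-0.6,"dy":-1,"dz":0,"roll":0},{"dx":-0.7,"dy":-1,"dz":0,"roll":0},{"dx":-0.7,"dy":-1,"dz":0,"roll":0},{"dx":-0.7,"dy":-1,"dz":0,"roll":0},{"dx":-0.7,"dy":-1,"dz":0,"roll":0},{"dx":-0.7,"dy":-1,"dz":0,"roll":0},{"dx":-0.7,"dy":-1,"dz":0,"roll":0},{"dx":-0.7,"dy":-1,"dz":0,"roll":0}]'; python3 -c "
from h import *
print(env.get_state())"
```

```text
clock: 0.43
tcp_pos: [0.2111, 0.535, 0.2515]
orientation: [0.0, 0.03, 1.0, 0.0]
wrist_force: [0.3, 0.4, -0.2]
finger_gap: 0.0388
clock: 1.1
tcp_pos: [0.3111, 0.3671, 0.2507]
orientation: [-0.0, 0.032, 0.999, -0.0]
wrist_force: [0.4, 0.1, 0.3]
finger_gap: 0.0002
{'clock': 1.1, 'joint_pos': array([ 7.00759591e-01,  1.26727720e-01, -1.44545568e-01,  1.30061149e+00,
        9.04391918e-06,  7.65584053e-01]), 'qvel': array([-0.60449426, -0.18942977, -0.21973282, -0.03671742, -0.00101665,
       -0.59641027]), 'tau': array([  3.65952864, -36.87068224,  30.06822109,   0.24855592,
         0.04119726,   0.64315248]), 'tcp_pos': array([0.31108157, 0.36709187, 0.25068008]), 'orientation': array([-4.07415833e-04,  3.24065540e-02,  9.99474622e-01, -3.60851761e-04]), 'wrist_force': array([0.37692798, 0.14141   , 0.34561859]), 'ft_torque': array([ 0.01700495, -0.02508052, -0.04392765]), 'finger_gap': 0.00022908975221316144}
```

```bash
python3 -m handwheel '[{"dx":-0.7,"dy":-1,"dz":0,"roll":0},{"dx":-0.7,"dy":-1,"dz":0,"roll":0},{"dx":-0.7,"dy":-1,"dz":0,"roll":0},{"dx":-0.7,"dy":-1,"dz":0,"roll":0},{"dx":-0.7,"dy":-1,"dz":0,"roll":0},{"dx":-0.7,"dy":-1,"dz":0,"roll":0},{"dx":-0.7,"dy":-1,"dz":0,"roll":0},{"dx":-0.7,"dy":-1,"dz":0,"roll":0}]'; python3 -m handwheel '[{"dx":-0.7,"dy":-1,"dz":0,"roll":0},{"dx":-0.7,"dy":-1,"dz":0,"roll":0},{"dx":-0.7,"dy":-1,"dz":0,"roll":0},{"dx":-0.7,"dy":-1,"dz":0,"roll":0},{"dx":-0.7,"dy":-1,"dz":0,"roll":0},{"dx":-0.7,"dy":-1,"dz":0,"roll":0},{"dx":-0.7,"dy":-1,"dz":0,"roll":0},{"dx":-0.7,"dy":-1,"dz":0,"roll":0}]';python3 -m handwheel '[{"dx":-0.6,"dy":-1,"dz":0,"roll":0},{"dx":-0.6,"dy":-1,"dz":0,"roll":0},{"dx":-0.6,"dy":-1,"dz":0,"roll":0},{"dx":-0.6,"dy":-1,"dz":0,"roll":0},{"dx":-0.6,"dy":-1,"dz":0,"roll":0},{"dx":0,"dy":-0.4,"dz":0,"roll":0},{"dx":0,"dy":0,"dz":0,"roll":0},{"dx":0,"dy":0,"dz":0,"roll":0}]'
python3 -c "
from h import *
import cv2
a=env.read_camera('side');cv2.imwrite('pics/s1.png',cv2.resize(a[100:310,200:400],None,fx=2.8,fy=2.8))
a=env.read_camera('wrist');cv2.imwrite('pics/w1.png',a)
s=env.get_state();print(s['tcp_pos'],s['orientation'])"
```

```text
clock: 1.77
tcp_pos: [0.413, 0.2006, 0.2507]
orientation: [-0.0, 0.032, 0.999, -0.0]
wrist_force: [0.8, -0.0, 0.3]
finger_gap: -0.0001
clock: 2.43
tcp_pos: [0.5149, 0.0341, 0.2506]
orientation: [-0.001, 0.033, 0.999, 0.0]
wrist_force: [0.8, -0.3, -0.7]
finger_gap: -0.0001
clock: 3.1
tcp_pos: [0.5673, -0.076, 0.2507]
orientation: [-0.001, 0.032, 0.999, 0.0]
wrist_force: [0.1, -0.4, 0.2]
finger_gap: -0.0003
[ 0.56739146 -0.07519334  0.25120637] [-3.47500425e-04  3.07994266e-02  9.99525471e-01  3.28435807e-04]
```

View pics/s1.png

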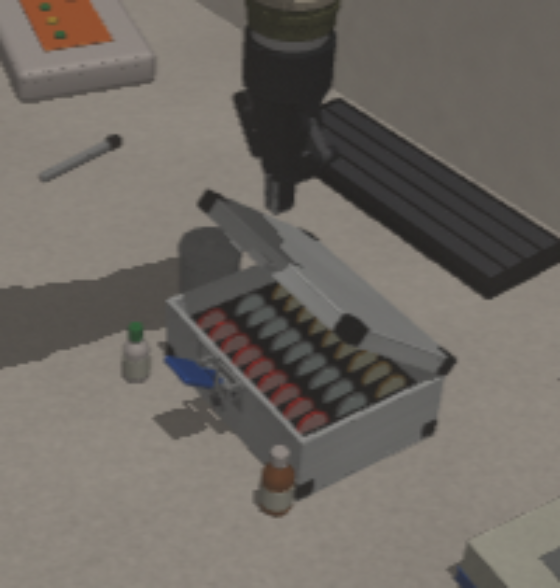

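View pics/w1.png

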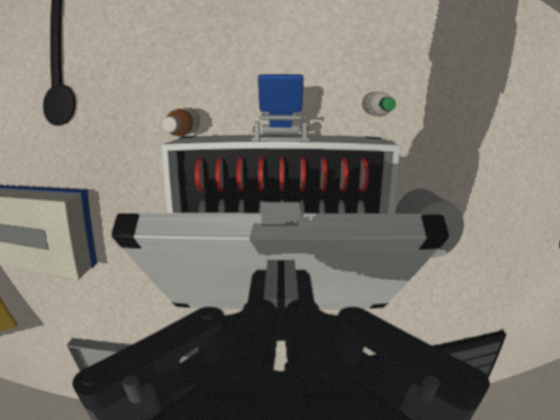

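```bash
cat >> h.py <<'E'
def wray(u,v,z):
    c=env.calibration("wrist");R=np.array(c["R"]);t=np.array(c["t"])
    x=np.array([(u-c["cx"])/c["fx"],(v-c["cy"])/c["fy"]]);r=np.linalg.norm(x)
    d=R.T@np.r_[x/r*np.sin(r),np.cos(r)];o=-R.T@t
    return o+d*(z-o[2])/d[2]
E
python3 -c "
from h import *
for z in (.18,.19,.2): print(z,wray(281,238,z))
print('tray front mid',wray(281,142,.08),wray(164,146,.08),wray(398,146,.08),'tip',wray(281,76,.107))
for z in(.17,.18,.19,.2):print('keeper',wray(281,203,z))
"
```

```text
0.18 [ 0.57748844 -0.07638138  0.18      ]
0.19 [ 0.573167   -0.07614609  0.19      ]
0.2 [ 0.56884555 -0.07591081  0.2       ]
tray front mid [ 0.52095675 -0.07259418  0.08      ] [ 0.51474844 -0.19003235  0.08      ] [0.52930792 0.0449836  0.08      ] tip [ 0.45970026 -0.06889373  0.107     ]
keeper [ 0.55450592 -0.074938    0.17      ]
keeper [ 0.55140769 -0.07477791  0.18      ]
keeper [ 0.54830946 -0.07461783  0.19      ]
keeper [ 0.54521122 -0.07445774  0.2       ]
```

```bash
python3 -m handwheel '[{"dx":-0.6,"dy":0,"dz":0,"roll":0},{"dx":-0.6,"dy":0,"dz":0.3,"roll":0},{"dx":0,"dy":0,"dz":0.4,"roll":0},{"dx":0,"dy":0,"dz":0.4,"roll":0},{"dx":0,"dy":0,"dz":0.3,"roll":0},{"dx":0,"dy":0,"dz":0.2,"roll":0}]'
python3 -m handwheel '[{"dx":0.15,"dy":0,"dz":0.25,"roll":0},{"dx":0.15,"dy":0,"dz":0.25,"roll":0},{"dx":0.15,"dy":0,"dz":0.25,"roll":0},{"dx":0.15,"dy":0,"dz":0.25,"roll":0}]'
```

```text
clock: 3.7
tcp_pos: [0.5908, -0.0769, 0.2181]
orientation: [-0.001, 0.031, 1.0, 0.0]
wrist_force: [0.2, -0.2, -0.2]
finger_gap: 0.0001
clock: 4.03
tcp_pos: [0.5795, -0.077, 0.199]
orientation: [0.0, 0.031, 1.0, 0.0]
wrist_force: [0.0, 0.3, 2.0]
finger_gap: -0.0001
```

```bash
python3 -m handwheel '[{"dx":0.18,"dy":0,"dz":0.3,"roll":0},{"dx":0.18,"dy":0,"dz":0.3,"roll":0},{"dx":0.18,"dy":0,"dz":0.3,"roll":0},{"dx":0.15,"dy":0,"dz":0.3,"roll":0}]'
python3 -c "
from h import *
import cv2
a=env.read_camera('wrist');cv2.imwrite('pics/w2.png',a)"
```

```text
clock: 4.37
tcp_pos: [0.5659, -0.0762, 0.175]
orientation: [0.0, 0.031, 1.0, -0.0]
wrist_force: [-0.0, 0.2, 2.5]
finger_gap: 0.0003
```

View pics/w2.png

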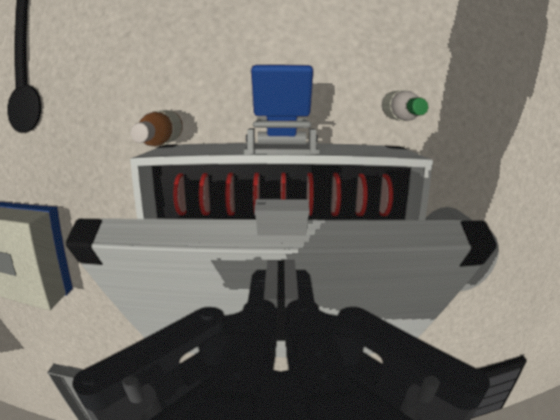

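```bash
python3 -m handwheel '[{"dx":0.15,"dy":0,"dz":0.3,"roll":0},{"dx":0.15,"dy":0,"dz":0.3,"roll":0},{"dx":0.12,"dy":0,"dz":0.3,"roll":0},{"dx":0.12,"dy":0,"dz":0.3,"roll":0},{"dx":0.1,"dy":0,"dz":0.3,"roll":0},{"dx":0.1,"dy":0,"dz":0.3,"roll":0},{"dx":0.08,"dy":0,"dz":0.3,"roll":0},{"dx":0.08,"dy":0,"dz":0.3,"roll":0}]'
python3 -m handwheel '[{"dx":0.05,"dy":0,"dz":0.2,"roll":0},{"dx":0.05,"dy":0,"dz":0.2,"roll":0},{"dx":0,"dy":0,"dz":0.2,"roll":0},{"dx":0,"dy":0,"dz":0.2,"roll":0},{"dx":0,"dy":0,"dz":0.2,"roll":0}]'
```

```text
clock: 5.08
tcp_pos: [0.548, -0.0749, 0.1266]
orientation: [-0.0, 0.031, 1.0, 0.0]
wrist_force: [-0.8, 0.2, 2.0]
finger_gap: -0.0001
clock: 5.5
tcp_pos: [0.5464, -0.0749, 0.107]
orientation: [0.0, 0.031, 1.0, 0.0]
wrist_force: [-0.6, -0.2, 1.6]
finger_gap: 0.0002
```

```bash
python3 -m handwheel '[{"dx":0,"dy":0,"dz":0.15,"roll":0},{"dx":0,"dy":0,"dz":0.1,"roll":0},{"dx":0,"dy":0,"dz":0.1,"roll":0}]'; python3 -m handwheel '[{"dx":0,"dy":0,"dz":0.1,"roll":0},{"dx":0,"dy":0,"dz":0,"roll":0}]'
```

```text
clock: 5.75
tcp_pos: [0.5463, -0.0749, 0.1]
orientation: [-0.0, 0.031, 1.0, 0.0]
wrist_force: [-0.7, -0.1, 3.9]
finger_gap: 0.0001
clock: 5.92
tcp_pos: [0.5464, -0.0749, 0.1]
orientation: [0.0, 0.031, 1.0, -0.0]
wrist_force: [-4.9, 0.9, 13.6]
finger_gap: 0.0001
```

```bash
python3 -m handwheel '[{"dx":0,"dy":0,"dz":0,"roll":0},{"dx":0,"dy":0,"dz":0,"roll":0},{"dx":0,"dy":0,"dz":0,"roll":0},{"dx":0,"dy":0,"dz":-0.5,"roll":0},{"dx":0,"dy":0,"dz":-1,"roll":0},{"dx":0,"dy":0,"dz":-1,"roll":0},{"dx":0,"dy":0,"dz":-1,"roll":0},{"dx":0,"dy":0,"dz":0,"roll":0}]';python3 -m handwheel '[{"dx":1,"dy":0,"dz":0,"roll":0},{"dx":1,"dy":0,"dz":0,"roll":0},{"dx":1,"dy":0,"dz":0,"roll":0},{"dx":0.6,"dy":0,"dz":0,"roll":0},{"dx":0.6,"dy":0,"dz":0,"roll":0},{"dx":0,"dy":0,"dz":0,"roll":0},{"dx":0,"dy":0,"dz":0,"roll":0}]'
python3 -c "
from h import *
import cv2
a=env.read_camera('side');cv2.imwrite('pics/s3.png',cv2.resize(a[100:310,200:400],None,fx=2.8,fy=2.8))
a=env.read_camera('wrist');cv2.imwrite('pics/w3.png',a)
s=env.get_state();print(s['tcp_pos'],s['orientation'])"
```

```text
clock: 6.58
tcp_pos: [0.5491, -0.0756, 0.1728]
orientation: [0.004, 0.031, 1.0, -0.001]
wrist_force: [1.1, 0.3, 0.6]
finger_gap: -0.0001
clock: 7.17
tcp_pos: [0.4627, -0.0698, 0.1684]
orientation: [0.0, 0.031, 1.0, -0.0]
wrist_force: [-0.8, -0.7, 0.8]
finger_gap: 0.0001
[ 0.4635181  -0.06994393  0.16839875] [ 6.29074622e-04  3.08059692e-02  9.99525183e-01 -6.75760262e-05]
```

View pics/s3.png

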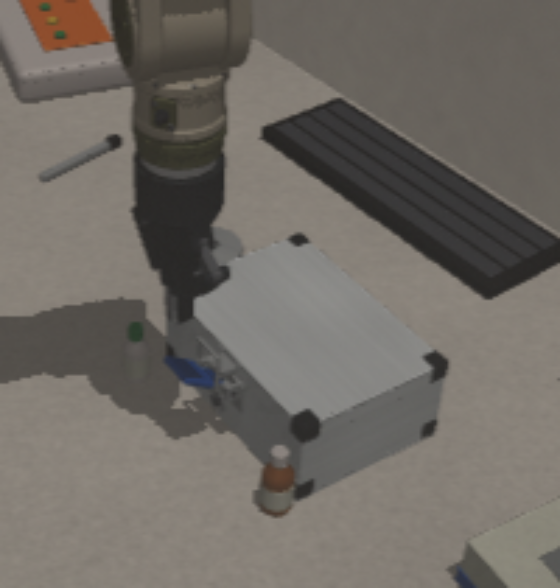

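View pics/w3.png

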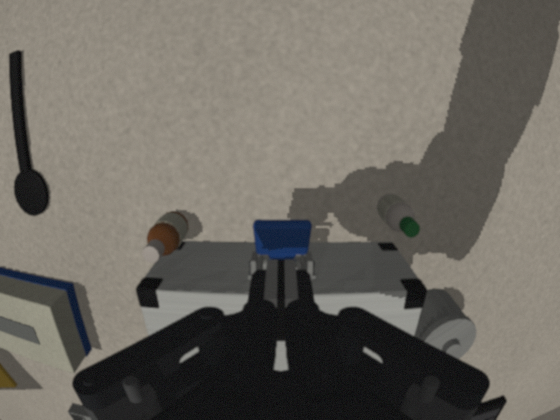

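```bash
python3 -c "
from h import *
print('lever end',wray(281,221,.107),'lid front corners',wray(140,290,.1),wray(424,290,.1))
c=env.calibration('side')
"
```

```text
lever end [ 0.45716886 -0.07021833  0.107     ] lid front corners [ 0.51349573 -0.18920068  0.1       ] [0.52827479 0.0431646  0.1       ]
```

```bash
python3 -m handwheel '[{"dx":0,"dy":0,"dz":0.6,"roll":0},{"dx":0,"dy":0,"dz":0.6,"roll":0},{"dx":0,"dy":0,"dz":0.6,"roll":0},{"dx":0,"dy":0,"dz":0.5,"roll":0},{"dx":0,"dy":0,"dz":0.3,"roll":0},{"dx":0,"dy":0,"dz":0.3,"roll":0},{"dx":0,"dy":0,"dz":0.3,"roll":0}]'
python3 -m handwheel '[{"dx":0,"dy":0,"dz":0.3,"roll":0},{"dx":0,"dy":0,"dz":0.3,"roll":0},{"dx":0,"dy":0,"dz":0.3,"roll":0}]'
```

```text
clock: 7.85
tcp_pos: [0.4614, -0.0697, 0.1042]
orientation: [-0.001, 0.031, 1.0, -0.0]
wrist_force: [-6.5, 0.5, 10.9]
finger_gap: 0.0002
clock: 8.1
tcp_pos: [0.4631, -0.07, 0.0869]
orientation: [0.001, 0.031, 1.0, -0.0]
wrist_force: [-2.1, -0.5, 5.2]
finger_gap: -0.0004
```

```bash
python3 -m handwheel '[{"dx":0,"dy":0,"dz":0.3,"roll":0},{"dx":0,"dy":0,"dz":0.3,"roll":0},{"dx":0,"dy":0,"dz":0.3,"roll":0}]'
python3 -m handwheel '[{"dx":0,"dy":0,"dz":0.3,"roll":0},{"dx":0,"dy":0,"dz":0.3,"roll":0},{"dx":0,"dy":0,"dz":0.3,"roll":0}]'
python3 -m handwheel '[{"dx":0,"dy":0,"dz":0.2,"roll":0},{"dx":0,"dy":0,"dz":0,"roll":0}]'
```

```text
clock: 8.35
tcp_pos: [0.4625, -0.0699, 0.0685]
orientation: [0.0, 0.031, 1.0, -0.0]
wrist_force: [-1.4, 0.2, 3.2]
finger_gap: -0.0002
clock: 8.6
tcp_pos: [0.4629, -0.0698, 0.0498]
orientation: [0.0, 0.031, 1.0, 0.0]
wrist_force: [0.3, -0.4, -0.1]
finger_gap: 0.0003
clock: 8.77
tcp_pos: [0.4617, -0.0694, 0.0451]
orientation: [-0.001, 0.031, 1.0, 0.0]
wrist_force: [-0.3, -0.1, 0.2]
finger_gap: 0.0003
```

```bash
python3 -c "
from h import *
import cv2
a=env.read_camera('side');cv2.imwrite('pics/s4.png',cv2.resize(a[160:290,230:370],None,fx=4.5,fy=4.5))"
```

```text
(no output)
```

View pics/s4.png

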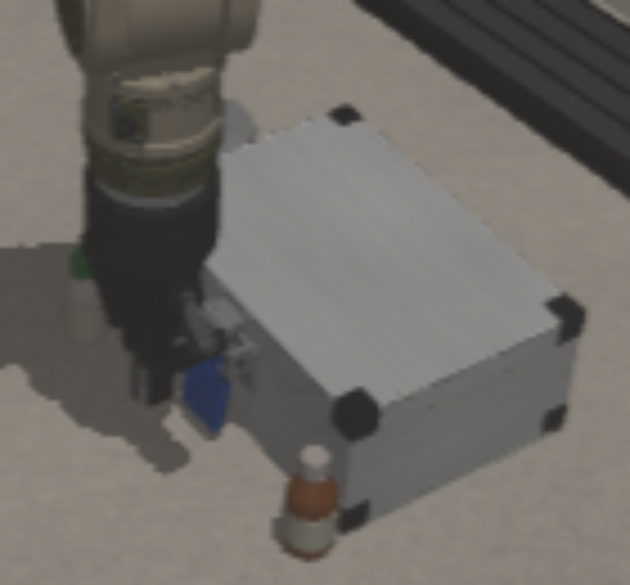

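The force fell to zero and the lever hangs down, so it snapped. I'll back straight up and check again.

```bash
python3 -m handwheel '[{"dx":0.2,"dy":0,"dz":0,"roll":0},{"dx":0.2,"dy":0,"dz":-0.5,"roll":0},{"dx":0,"dy":0,"dz":-1,"roll":0},{"dx":0,"dy":0,"dz":-1,"roll":0},{"dx":0,"dy":0,"dz":-1,"roll":0},{"dx":0,"dy":0,"dz":-1,"roll":0},{"dx":0,"dy":0,"dz":-1,"roll":0},{"dx":0.5,"dy":0,"dz":-1,"roll":0}]'
python3 -m handwheel '[{"dx":1,"dy":0,"dz":-1,"roll":0},{"dx":1,"dy":0,"dz":-1,"roll":0},{"dx":0.5,"dy":0,"dz":0,"roll":0},{"dx":0,"dy":0,"dz":0,"roll":0},{"dx":0,"dy":0,"dz":0,"roll":0},{"dx":0,"dy":0,"dz":0,"roll":0}]'
python3 -c "
from h import *
import cv2
a=env.read_camera('side');cv2.imwrite('pics/s5.png',cv2.resize(a[160:290,230:370],None,fx=4.5,fy=4.5,interpolation=cv2.INTER_CUBIC))
cv2.imwrite('pics/s5f.png',a)
t=env.read_camera('top');cv2.imwrite('pics/t5.png',t)
print(env.get_state()['wrist_force'])"
```

```text
clock: 9.48
tcp_pos: [0.4455, -0.0689, 0.1785]
orientation: [0.001, 0.031, 1.0, -0.0]
wrist_force: [0.9, -0.6, 0.2]
finger_gap: 0.0002
clock: 9.98
tcp_pos: [0.3948, -0.0656, 0.2158]
orientation: [0.0, 0.031, 1.0, 0.0]
wrist_force: [0.3, -0.6, -0.4]
finger_gap: 0.0001
[-0.21547762 -0.03141408  0.48309288]
```

View pics/s5.png

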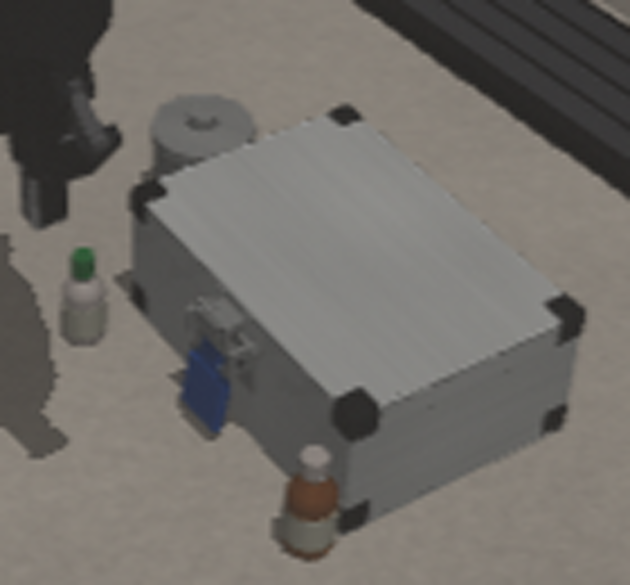

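View pics/t5.png

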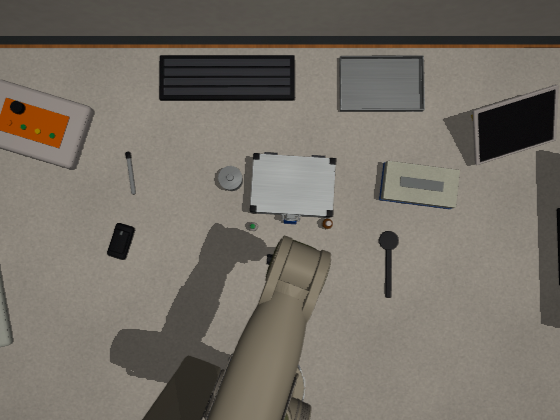

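The side view shows the lid flat and shut and the lever hanging down at the front (zoomed at about (205,390)). In the top view the case and the things around it look unmoved. The arm is clear, so I'm handing in.

```bash
python3 -c "
from workcell import env
print(env.hand_in())"
```

```text
the job is handed in; nothing more can be done
None
```

I pushed the lid shut, then pushed the blue catch lever past its dead point, backed the arm off and handed in at about 10 s of the 42 s allowed. `hand_in` gives no verdict, so I only have my own checks.

- **Lid:** I pushed it shut with the closed fingertips, following its arc. It came to a hard stop with the tip at z = 0.100 m, where the force rose to about 14 N, and I held it there for about 0.25 s with the lever still open.
- **Catch:** I pushed down about 45 mm out from the pivot, peaking at about 11 N. The force fell to zero between z = 0.068 and 0.050 m, which fits the lever snapping over.
- **Last pictures:** After backing off, the lid is flat and the lever hangs down against the front. By eye, the case, bottles, jar and other things stand where they did in the first pictures. The arm was clear and the wrist force was near zero.
- **Not measured:** I judged the final lid angle, lever angle and object positions from the pictures and forces only.
- **Disagreements:**
  - My first move call was refused because its rows left out some keys; nothing moved.
  - The first estimates of the lid edge from the fixed cameras and from the wrist camera differed by several mm. I used the wrist camera's.

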